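# Cover the crucible and wind the bench timer to five minutes

### The job

The sample in the porcelain crucible must stand covered for five minutes. Put the lid gently and squarely on the crucible and let go of it, then set the wind-up bench timer: turn its dial clockwise past the red top mark so that the clockwork is fully wound, then turn it back down to five minutes. The timer stands loose on the smooth bench and its case would turn along with the dial, so press down on the dial while turning: firmly enough that the case stays where it is, but with no more than about 15 N, so that the dial is not driven down onto the case; leave everything else where it stands.

Things in the scene. Friction and masses are not known exactly. Their poses are not given: they have to be found in the camera images.
- lid_center (a point): White porcelain crucible lid, 46 mm across, 12 mm high, lying loose on the bench right way up: a plate up to 5 mm thick with a round knob on top, 12 mm across, whose graspable side spans 7 to 12 mm above the flat underside. 20 g. The point lies on its axis 6 mm above the underside, z up. It rests loosely on the crucible's rim; nothing locates it sideways.
- crucible_center (a point): White porcelain crucible, open, round, 44 mm across the rim, 26 mm at the foot, 36 mm high, 50 g, standing loose on the bench. The point lies on its axis half-way up, 18 mm above the bench; the rim is 18 mm above the point. With the lid on, the lid's point lies 24 mm above this one.
- timer: Wind-up timer: round blue case 100 mm across with a white face, standing loose on four rubber feet on a 76 mm circle, about 0.25 kg (0.7 to 1.4 times that), foot friction about 0.6. Origin: centre of the underside, z up; the face is 30 mm above it. Zero mark at +60 deg from the case's own x (counter-clockwise from above), the marks run clockwise, 7.5 deg a minute. Slots in its side at -x.
- timer_front (a point): Point on the face at the front edge of the case, 45 mm from the axis along the case's -x, 30 mm up: shows whether the case has turned or been shoved.
- dial (a joint): The timer's dial, rad, clockwise from above: 0 at the zero mark, 0.131 a minute; 5 minutes 0.654, top mark (15) 1.963, firm stop 2.094. Marks 0, 5, 10 are long and black, the top mark long and red, single minutes short. It starts at 0 to 2 minutes and stays where it is left; 0.17 to 0.19 N m turns it up, 0.15 to 0.17 back.
- dial_grip (a point): The dial's grip: an upright black bar 46 mm long (the point's x, towards the white pointer), 14 mm thick (y), 25 mm high, on a black round skirt 60 mm across. The point lies on the turning axis 53 mm above the bench; the bar's top is 12.5 mm above it, the flat top of the skirt, on which fingertips can press, 12 mm below. The dial is sprung: it gives about 1 mm per 5 N, at most 4 mm.
- crucible: The crucible again, origin at the centre of its underside.
- crucible_lid: The lid again, origin at the centre of its underside.
- beaker_center (a point): Bystander: glass beaker 58 mm across, 68 mm high, standing behind the timer; the point is half-way up.
- vial_1: Bystander: small sample vial with a black cap, 24 mm across, 48 mm high; origin at its underside.

How it is judged:
On the way, in this order (a step that is already met when the one before it is completed fails the run):
1. the lid lies squarely on the crucible and is let go of (horizontal distance between lid_center and crucible_center below 0.008 m and z of lid_center in the frame of crucible_center between 0.02 and 0.03 m and angle between each of lid_center, crucible_center's own z axis and vertical below 0.12 rad and contact force between the fingers and crucible_lid below 0.1 N), for 0.2 s.
2. the dial is wound past the red top mark (value of joint dial above 1.975 rad), for 0.1 s.
At the end, for the whole second after the job is handed in: The dial reads five minutes within about 0.6 of a minute (0.654 +- 0.08 rad), the lid lies level on the upright crucible within 8 mm of its centre, and the timer stands flat with its case within 18 mm of where it was (centre and front edge), all at rest (value of joint dial between 0.574 and 0.734 rad and horizontal distance between lid_center and crucible_center below 0.008 m and z of lid_center in the frame of crucible_center between 0.02 and 0.03 m and angle between each of lid_center, crucible_center's own z axis and vertical below 0.12 rad and distance of each of timer, timer_front from where it was at the start of the episode below 0.018 m and angle between timer's own z axis and vertical below 0.05 rad and linear speed of each of timer, crucible_lid below 0.01 m/s); the robot touches nothing.
It fails at once if the dial is pushed down more than 3.7 mm against its spring, which takes 18 N, nearly onto the case (z of dial_grip in the frame of timer below 0.0493 m).
It fails at once if the case turns along or is shoved: its centre or its front edge moves more than 18 mm (distance of any of timer, timer_front from where it was at the start of the episode above 0.018 m).
It fails at once if the lid is dropped or pushed on the crucible with more than 15 N (contact force between crucible_lid and crucible above 15 N).
It fails at once if the crucible is knocked 30 mm away or tipped (distance of crucible_center from where it was at the start of the episode above 0.03 m or angle between crucible_center's own z axis and vertical above 0.4 rad).
It fails at once if the beaker or the vial is knocked 30 mm away (distance of any of beaker_center, vial_1 from where it was at the start of the episode above 0.03 m).
It also fails if it takes over 72 s, if anything falls off the work surface, if the arm or the gripper's body presses on something with over 40 N, if the wrist force passes 120 N, or if a joint passes its speed limit or range.

### The arm

A 6-joint arm with a two-finger parallel gripper is mounted at the origin on a cart in front of the work surface, level with it; the furniture and walls round the work are solid. World frame = base frame: x ahead of the robot, y to its left, z up, the work surface at z = 0. Lengths are in m, angles in rad, forces in N, time in s.
With the tool pointing down it reaches from about 0.35 to 0.875 m from the base axis. Payload 4.2 kg.
Tool frame: the origin (TCP) lies at the very end of the fingers, on their centre line; the grasp point (between the pads) lies 19 mm behind it; z points along the fingers, y is the line along which they close (so a half turn about z gives the same grasp; the last joint's range is limited). The gripper opens to 85 mm and grips with 20 to 120 N. Pads are 22 mm wide; open, the fingers measure 114 mm over their backs; the gripper's body (76 mm by 85 mm) begins 54 mm behind the grasp point. The pads swing forward as they close: fully open they stand 13 mm farther back than shut.
Start: joints at [-0.881, 0.385, 0.008, 0, -1.194, -0.259], TCP at [0.261, -0.568, 0.231] pointing down, gripper open.
Joint ranges: [-3.14, 3.14], [-1.21, 2.06], [-1.07, 1.41], [-3.16, 2.05], [-2.99, -0.16], [-3.1, 3.1]. Speed limits (rad/s): [2.79, 2.79, 3.14, 3.14, 3.14, 3.14].

### API

Orientations are given as a unit quaternion [x, y, z, w].
In Python, from bench import bot, vision, workorder gives the robot as it stands.
- The arm moves only by the shell command python3 -m inch 'ROWS'. ROWS is JSON, a list of rows, each a list of 7 numbers: the gripper's target within -1 to 1 (shut at 1, half-way at 0, fully open at -1), then the shift along the tool's x, y, z in m, then the turn, a rotation vector about the tool's x, y, z in degrees. A call has 1 to 20 rows; each row shifts and turns the commanded pose from where the row before left it, along the tool's axes as they then stand; what a row does not reach is not made up. A row lasts 1/8 s, in which the tool goes at most 62.5 mm and 10.7 degrees, less where a joint would pass 70% of its speed; a pose out of reach is approached as far as the arm can. A call is refused whole if a number of a shift passes 0.0625 or a number of a turn 10.7, either way. A call with a gripper value outside its range is refused whole. The fingers move at their own pace and stop on an object; the grip force is fixed at half the most. Time passes only in rows, so rows that do not move let the fingers close. It gives the time, the measured TCP pose, the force, the opening and the grip force at its end, in the units of the state.
- bot.get_obs(): the state, without advancing time (a new reading comes with each control period).
- vision.capture(name): name is "scene" or "top"; returns the picture (420x560x3 uint8, blue, green, red); there is no depth.
- vision.get_calibration(name): a dict with "intrinsics" (3x3 intrinsics, pixels), "pose" (4x4, takes a point from camera to world coordinates). Camera axes: x right, y down, z forward; pixel columns grow to the right and rows downward; lengths in m; the calibration is good to about 2 mm. A picture is of the moment at which its call begins. get_calibration takes no time and is no camera call.
- workorder.hand_in(): hands the job in; it is judged then, once.
The state is a dict: "time": time; "joint_positions": joint angles; "qvel": joint speeds; "joint_efforts": joint torques, N m; "position": TCP position; "tool_rot": TCP orientation; "contact_force": force on the tool from outside, world axes, zero at the start; "ft_torque": the same for the moment, N m; "gripper_width": finger opening in m; "gripper_force": force on a finger pad.
Only numpy, scipy, OpenCV 4.12 (cv2) and the standard library are available. Lean on these libraries where they do the work, as an engineer would, in place of code of your own. Each camera call takes 0.05 s, during which the arm holds its last target. There are 200 camera calls.

## Working session

There is one attempt and no reset: what is moved stays moved. The work goes in short steps, Python scripts to look and compute and a shell command to move; the robot and the scene stay as the last step left them, time stands still between calls to the robot, and variables do not carry over. Pictures are saved under pics/ and viewed, at most 10 in all, crops included, and the job is handed in when it is done.

```bash
ls; mkdir -p pics; python3 - <<'E'
from bench import bot, vision
import cv2
for n in("scene","top"):
    c=vision.get_calibration(n);print(n,c["intrinsics"],c["pose"])
    cv2.imwrite(f"pics/{n}0.png",vision.capture(n))
o=bot.get_obs();print({k:o[k] for k in("time","position","tool_rot","gripper_width","contact_force")})
E
```

```text
pics
scene [[438.11481688   0.         275.41784167]
 [  0.         438.11481688 210.52072383]
 [  0.           0.           1.        ]] [[ 0.80629106 -0.27007543  0.52626418  0.14319674]
 [-0.59150962 -0.36312058  0.71990264 -0.89446124]
 [-0.00333066 -0.89174139 -0.45253309  0.43645744]
 [ 0.          0.          0.          1.        ]]
top [[532.92135447   0.         285.16209041]
 [  0.         532.92135447 210.65548131]
 [  0.           0.           1.        ]] [[-0.02124287 -0.9893583   0.14394062  0.45186773]
 [-0.99972054  0.02251405  0.00720801 -0.27171985]
 [-0.01037199 -0.14374728 -0.98956007  0.98374279]
 [ 0.          0.          0.          1.        ]]
{'time': 0.1, 'position': array([ 0.26079289, -0.56741139,  0.23033464]), 'tool_rot': array([-2.13649922e-01,  9.76909793e-01,  9.53141010e-04, -2.42913706e-04]), 'gripper_width': 0.08515384893127687, 'contact_force': array([ 0.77742978,  0.82785496, -0.08480072])}
```

View pics/scene0.png

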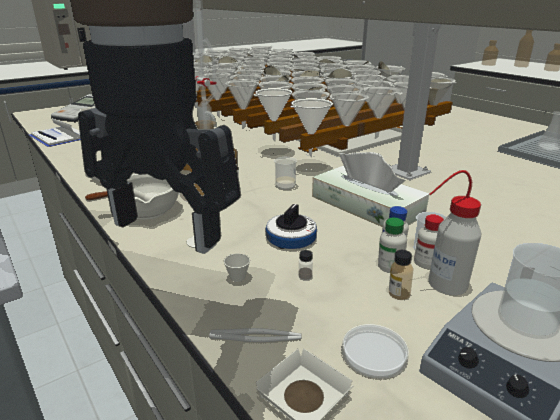

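View pics/top0.png

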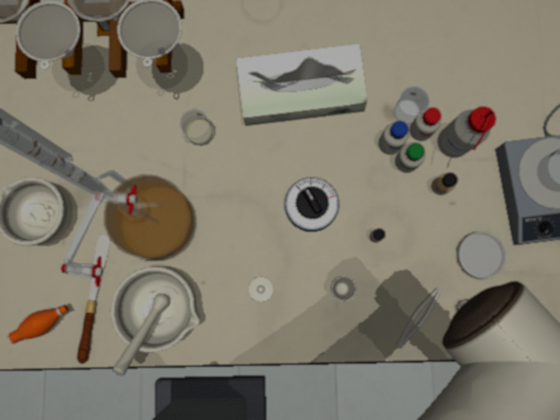

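The top view shows the timer at about (312,203), the lid at (261,289), the crucible at (342,288), the vial at (377,235) and the beaker at (199,128). In the scene view, the lid is mostly hidden behind the gripper at about (195,243) and the crucible is at (237,268). Next I'll measure these precisely.

```bash
cat > h.py <<'E'
from bench import bot, vision
import cv2, numpy as np
from scipy.spatial.transform import Rotation as R
def ray(n,u,v,z):
    c=vision.get_calibration(n);K=np.array(c["intrinsics"]);T=np.array(c["pose"])
    d=T[:3,:3]@np.linalg.solve(K,[u,v,1.]);return T[:3,3]+d*(z-T[2,3])/d[2]
def pix(n,p):
    c=vision.get_calibration(n);K=np.array(c["intrinsics"]);T=np.linalg.inv(np.array(c["pose"]))
    q=K@(T[:3,:3]@p+T[:3,3]);return q[:2]/q[2]
def crop(img,x0,y0,x1,y1,s,f):
    cv2.imwrite(f,cv2.resize(img[y0:y1,x0:x1],None,fx=s,fy=s,interpolation=cv2.INTER_CUBIC))
E
python3 - <<'E'
from h import *
a=cv2.imread("pics/top0.png")
crop(a,230,160,400,310,4,"pics/c1.png")
h=cv2.cvtColor(a,cv2.COLOR_BGR2HSV)
def blobs(m,box,z):
    x0,y0,x1,y1=box;mm=np.zeros_like(m);mm[y0:y1,x0:x1]=m[y0:y1,x0:x1]
    for c in cv2.findContours(mm,0,2)[0]:
        if cv2.contourArea(c)>25:
            (u,v),r=cv2.minEnclosingCircle(c);e=cv2.moments(c);print(box,"circ",u,v,r,"area",cv2.contourArea(c),"cen",e['m10']/e['m00'],e['m01']/e['m00'],ray("top",u,v,z).round(4))
sat=h[...,1];V=h[...,2]
print("bg",h[300,300],"lid",h[289,255],"cru",h[279,342],h[288,342])
w=((sat<30)&(V>150)).astype(np.uint8)*255
blobs(w,(240,265,285,310),.004);blobs(w,(320,265,365,310),.036)
k=(V<70).astype(np.uint8)*255
blobs(k,(290,180,335,225),.04);blobs(k,(365,222,392,250),.048)
b=((h[...,0]>95)&(h[...,0]<130)&(sat>90)).astype(np.uint8)*255
blobs(b,(275,170,350,240),.02)
E
```

```text
bg [ 22  42 151] lid [ 25  27 167] cru [22 32 88] [ 22  30 161]
(240, 265, 285, 310) circ 260.32806396484375 288.8473815917969 12.388750076293945 area 414.5 cen 260.5480498592682 289.11057498994774 [ 0.4516 -0.2163  0.004 ]
(290, 180, 335, 225) circ 311.79937744140625 202.28981018066406 15.815403938293457 area 729.5 cen 311.87228695453507 202.26776330820195 [ 0.6032 -0.3129  0.04  ]
(365, 222, 392, 250) circ 377.0 235.0 7.280210018157959 area 118.0 cen 377.06779661016947 234.85593220338984 [ 0.541  -0.4255  0.048 ]
```

View pics/c1.png

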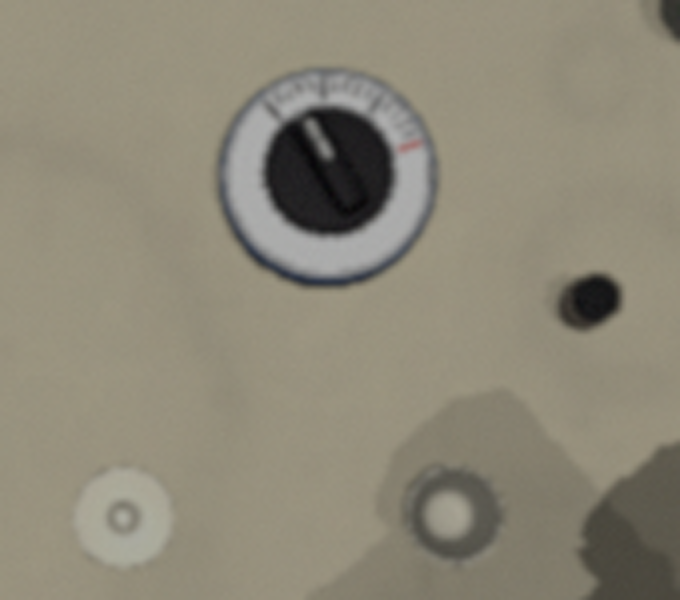

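The crop (4x, offset 230,160) shows the lid knob at crop (123,517), the crucible rim circle centred near (453,514), and the skirt centred near (330,171). The white pointer runs from (325,150) to (310,122). The zero mark is at (273,108) and the red mark at (411,147).

```bash
python3 - <<'E'
from h import *
a=cv2.imread("pics/top0.png");s=cv2.imread("pics/scene0.png")
f=lambda x,y,z:ray("top",230+x/4-.4,160+y/4-.4,z)
print("lid plate",f(124,517,.004),"knob",f(123,517,.012))
cr=f(453,514,.036);print("cru rim",cr,"rim width",f(405,514,.036)-f(502,514,.036))
c=f(330,171,.041);print("dial skirt",c)
print("face c",f(328,174,.03))
for n,p,z in(("zero",(273,108),.03),("five",(324,85),.03),("red",(411,147),.03),("ptr",(310,122),.0655),("ptr in",(325,150),.0655),("barend",(353,206),.0655),("barend2",(308,116),.0655)):
    q=f(*p,z);d=q-c;print(n,q.round(4),np.hypot(d[0],d[1]).round(4),np.degrees(np.arctan2(d[1],d[0])).round(1))
print("beaker",ray("top",199,120,.068),"vial",ray("top",377,235,.048))
for n,p in(("rim",cr),("foot",[cr[0],cr[1],0]),("skirt",c),("ltop",f(123,517,.012)),("vialtop",ray("top",377,235,.048))):print(n,pix("scene",np.array(p)))
A=cv2.resize(s[190:300,170:330],None,fx=5,fy=5,interpolation=cv2.INTER_CUBIC);cv2.imwrite("pics/c2.png",A)
o=bot.get_obs();print(R.from_quat(o["tool_rot"]).as_matrix().round(3))
E
```

```text
lid plate [ 0.45162824 -0.21683645  0.004     ] knob [ 0.45163978 -0.21683319  0.012     ]
cru rim [ 0.44986918 -0.36329106  0.036     ] rim width [0.0009047 0.0425778 0.       ]
dial skirt [ 0.6029268  -0.31340212  0.041     ]
face c [ 0.60333479 -0.31294426  0.03      ]
zero [ 0.6343 -0.2888  0.03  ] 0.0399 38.1
five [ 0.6444 -0.3123  0.03  ] 0.0415 1.5
red [ 0.6149 -0.3509  0.03  ] 0.0394 -72.3
ptr [ 0.6209 -0.3042  0.0655] 0.0202 27.1
ptr in [ 0.6083 -0.3104  0.0655] 0.0062 29.0
barend [ 0.5834 -0.3219  0.0655] 0.0213 -156.6
barend2 [ 0.6236 -0.3034  0.0655] 0.023 25.8
beaker [ 0.75191788 -0.11487577  0.068     ] vial [ 0.54102856 -0.42554424  0.048     ]
rim [235.78139174 259.71090372]
foot [236.72333584 277.60301657]
skirt [290.18761775 219.65127821]
ltop [197.01828276 236.08398867]
vialtop [302.51060243 252.15757898]
[[-0.909 -0.417 -0.001]
 [-0.417  0.909  0.002]
 [ 0.     0.002 -1.   ]]
```

View pics/c2.png

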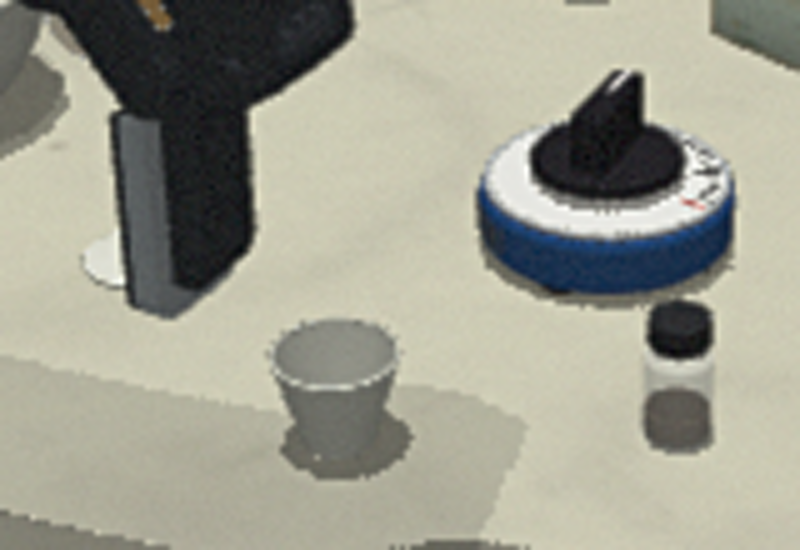

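The scene view agrees with the top view to within 1-2 px (rim centre at about (237,261) against a prediction of (236,260)), which fits the 2 mm calibration accuracy. The case yaw is about -22 deg and the dial reads about 1.4 min. Next I'll hover over the lid.

```bash
python3 -m inch '[[-0.3,-0.032,0.0239,0,0,0,0],[-0.3,-0.032,0.0239,0,0,0,0],[-0.3,-0.032,0.0239,0,0,0,0],[-0.3,-0.032,0.0239,0,0,0,0],[-0.3,-0.032,0.0239,0,0,0,0],[-0.3,-0.032,0.0239,0,0,0,0],[-0.3,-0.032,0.0239,0,0,0,0],[-0.3,-0.032,0.0239,0,0,0,0],[-0.3,-0.032,0.0239,0,0,0,0],[-0.3,-0.032,0.0239,0,0,0,0],[-0.3,0,0,0.05,0,0,0],[-0.3,0,0,0.05,0,0,0],[-0.3,0,0,0.05,0,0,0],[-0.3,0,0,0.02,0,0,0],[-0.3,0,0,0,0,0,0],[-0.3,0,0,0,0,0,0]]'
cat > st.py <<'E'
from h import *
import sys
def go(x,y):
    o=bot.get_obs();M=R.from_quat(o["tool_rot"]).as_matrix();p=o["position"]
    print("t",o["time"],"p",p.round(4),"q6",o["joint_positions"][5].round(3),"F",o["contact_force"].round(2),"T",o["ft_torque"].round(3),"w",round(o["gripper_width"],4),o["gripper_force"])
    print("z axis",M[:,2].round(3),"y yaw",np.degrees(np.arctan2(M[1,1],M[0,1])).round(2),"to target tool",(M.T@(np.array([x,y,p[2]])-p)).round(4))
go(*map(float,sys.argv[1:3]))
E
python3 st.py .4516 -.2168
python3 -c "
from h import *
s=vision.capture('scene');crop(s,130,130,270,260,5,'pics/c3.png')"
```

```text
time: 2.1
position: [0.4527, -0.2173, 0.0622]
tool_rot: [-0.214, 0.977, -0.0, 0.001]
contact_force: [1.0, -0.8, 0.6]
gripper_width: 0.0553
gripper_force: 0.0
t 2.1 p [ 0.4527 -0.2173  0.0622] q6 -1.017 F [ 1.03 -0.8   0.58] T [-0.04  -0.027 -0.041] w 0.0553 0.0
z axis [ 0.002 -0.    -1.   ] y yaw 114.7 to target tool [ 0.0008  0.0009 -0.    ]
```

View pics/c3.png

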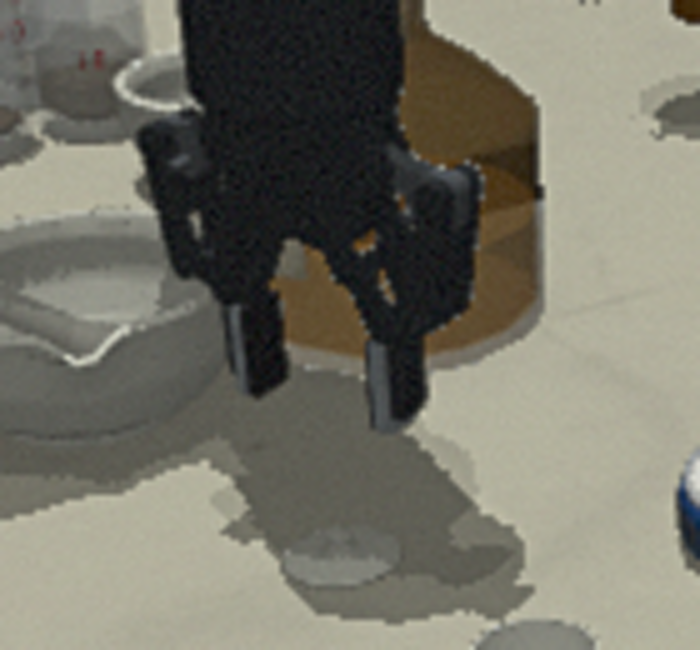

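The scene crop shows the open fingers, with tips at crop (265,390) and (400,425), straddling the lid plate at (342,555). I'll descend and grip the knob.

```bash
python3 -m inch '[[-0.3,0.0008,0.0009,0.02,0,0,0],[-0.3,0,0,0.02,0,0,0],[-0.3,0,0,0.01,0,0,0],[-0.3,0,0,0.006,0,0,0],[-0.3,0,0,0,0,0,0],[-0.3,0,0,0,0,0,0]]'
python3 st.py .4516 -.2168
python3 -m inch '[[0.2,0,0,0,0,0,0],[0.5,0,0,0,0,0,0],[0.7,0,0,0,0,0,0],[1,0,0,0,0,0,0],[1,0,0,0,0,0,0],[1,0,0,0,0,0,0],[1,0,0,0,0,0,0]]'
```

```text
time: 2.9
position: [0.4514, -0.2167, 0.0059]
tool_rot: [-0.214, 0.977, -0.0, 0.001]
contact_force: [0.8, -0.1, -0.1]
gripper_width: 0.0552
gripper_force: 0.0
t 2.9 p [ 0.4514 -0.2167  0.0059] q6 -1.017 F [ 0.83 -0.15 -0.15] T [-0.013 -0.032 -0.015] w 0.0552 0.0
z axis [ 0.001 -0.    -1.   ] y yaw 114.69 to target tool [-0.0001 -0.0002  0.    ]
time: 3.78
position: [0.4511, -0.2167, 0.0057]
tool_rot: [-0.214, 0.977, -0.0, 0.0]
contact_force: [-0.9, -1.0, 5.4]
gripper_width: 0.0049
gripper_force: 60.1
```

```bash
python3 -c "
from h import *
s=vision.capture('scene');t=vision.capture('top')
a=cv2.resize(s[190:260,150:240],(500,389),interpolation=2);b=cv2.resize(t[250:325,215:305],(300,250),interpolation=2)
o=np.zeros((389,800,3),np.uint8);o[:,:500]=a;o[:250,500:]=b;cv2.imwrite('pics/c4.png',o)"
```

```text
(no output)
```

View pics/c4.png

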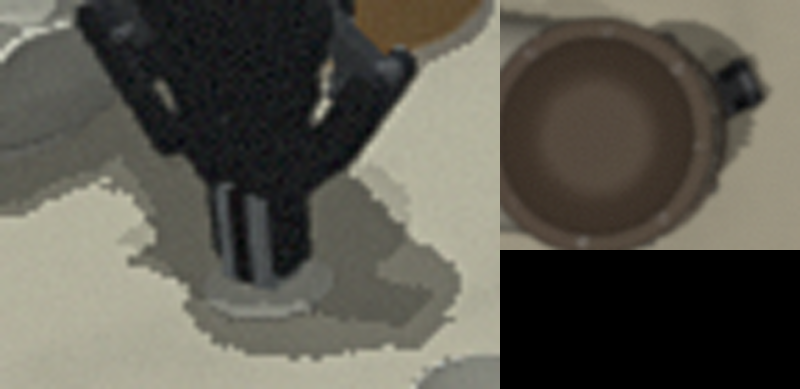

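```bash
python3 -c "
from h import *
o=bot.get_obs();p=o['position'];M=R.from_quat(o['tool_rot']).as_matrix()
f=lambda q:(np.array(pix('scene',q))-[150,190])*5.556
print('tcp',f(p),'front pad edge',f(p+M[:,0]*.011),'back',f(p-M[:,0]*.011))
for d in(0,np.pi/2,np.pi,-np.pi/2):print('plate rim',f(np.array([.4516+.023*np.cos(d),-.2168+.023*np.sin(d),.003])))
print('knob',f(np.array([.4516,-.2168,.012])))
"; python3 st.py .4516 -.2168
```

```text
tcp [261.26368902 272.17270121] front pad edge [241.26267775 286.51647835] back [280.86318866 258.11686919]
plate rim [321.9688201  258.50559594]
plate rim [233.20906422 251.72267604]
plate rim [202.86543632 298.94988056]
plate rim [294.52833548 306.22059449]
knob [261.08567984 256.0383573 ]
t 3.875 p [ 0.4511 -0.2167  0.0057] q6 -1.017 F [-0.53 -0.78  4.85] T [-0.159  0.311  0.025] w 0.0051 60.13408003623681
z axis [ 0.001 -0.    -1.   ] y yaw 114.7 to target tool [-0.0004 -0.0003  0.    ]
```

The grip projects correctly onto the lid, but the width reading is small. I'll lift a little and look.

```bash
python3 -m inch '[[1,0,0,-0.005,0,0,0],[1,0,0,-0.005,0,0,0],[1,0,0,-0.01,0,0,0],[1,0,0,-0.015,0,0,0],[1,0,0,-0.015,0,0,0],[1,0,0,0,0,0,0]]'
python3 -c "
from h import *
s=vision.capture('scene');crop(s,150,170,240,260,6,'pics/c5.png')"
```

```text
time: 4.62
position: [0.4519, -0.2167, 0.0567]
tool_rot: [-0.214, 0.977, -0.001, 0.002]
contact_force: [-0.8, -0.5, -0.4]
gripper_width: 0.0051
gripper_force: 59.5
```

View pics/c5.png

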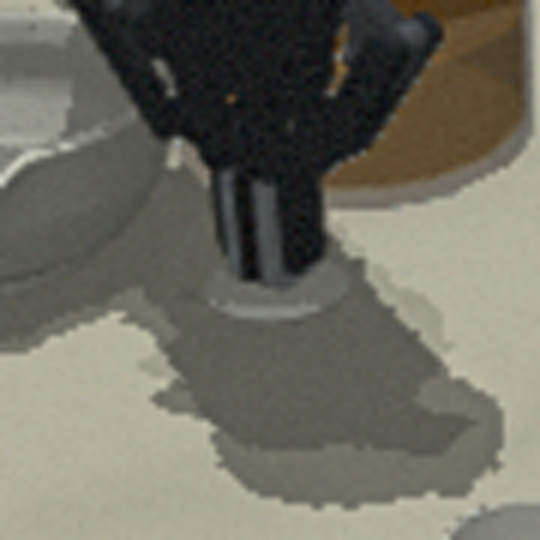

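The crop shows the lid held level and clear of the bench, with the plate at crop (275,295). Now I'll carry it over the crucible.

```bash
python3 -m inch '[[1,0,0,-0.02,0,0,0],[1,0.0105,-0.02205,0,0,0,0],[1,0.0105,-0.02205,0,0,0,0],[1,0.0105,-0.02205,0,0,0,0],[1,0.0105,-0.02205,0,0,0,0],[1,0.0105,-0.02205,0,0,0,0],[1,0.0105,-0.02205,0,0,0,0],[1,0,0,0,0,0,0],[1,0,0,0,0,0,0],[1,0,0,0.01,0,0,0],[1,0,0,0.01,0,0,0],[1,0,0,0,0,0,0]]'
python3 st.py .4496 -.3632
python3 -c "
from h import *
s=vision.capture('scene');crop(s,190,200,290,290,6,'pics/c6.png')"
```

```text
time: 6.18
position: [0.4481, -0.3623, 0.0539]
tool_rot: [-0.214, 0.977, 0.001, -0.001]
contact_force: [-0.9, -0.0, 0.9]
gripper_width: 0.0052
gripper_force: 59.7
t 6.175 p [ 0.4481 -0.3623  0.0539] q6 -0.74 F [-0.88 -0.01  0.93] T [-0.046 -0.032  0.055] w 0.0052 59.65257494254729
z axis [-0.003  0.001 -1.   ] y yaw 114.71 to target tool [-0.001  -0.0015 -0.    ]
```

View pics/c6.png

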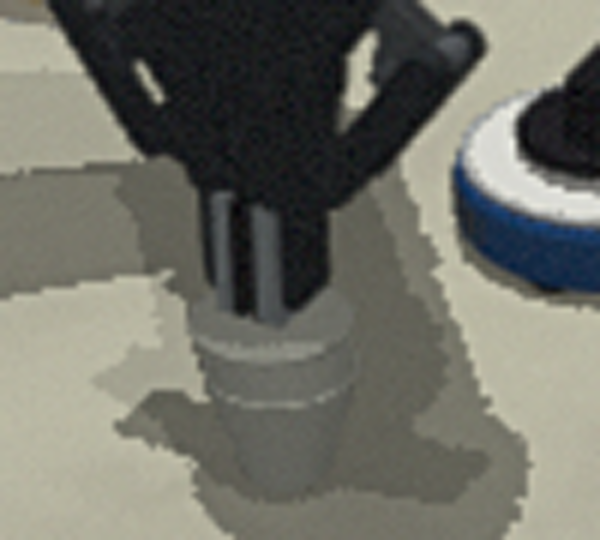

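The lid (crop x 190-356) is about 2 mm left of the rim (203-357), which matches the measured remaining offset. I'll correct it and lower gently.

```bash
python3 -m inch '[[1,-0.001,-0.0015,0,0,0,0],[1,0,0,0.004,0,0,0],[1,0,0,0.003,0,0,0],[1,0,0,0.002,0,0,0],[1,0,0,0.001,0,0,0],[1,0,0,0,0,0,0]]'; python3 -m inch '[[1,0,0,0.001,0,0,0],[1,0,0,0,0,0,0],[1,0,0,0,0,0,0]]';python3 st.py .4496 -.3632
```

```text
time: 6.98
position: [0.4504, -0.364, 0.0453]
tool_rot: [-0.214, 0.977, 0.0, -0.0]
contact_force: [0.5, -0.4, -0.0]
gripper_width: 0.0052
gripper_force: 59.7
time: 7.35
position: [0.4504, -0.3641, 0.0443]
tool_rot: [-0.214, 0.977, -0.0, 0.0]
contact_force: [-0.6, -0.0, -0.4]
gripper_width: 0.0051
gripper_force: 59.7
t 7.35 p [ 0.4504 -0.3641  0.0443] q6 -0.74 F [-0.65 -0.02 -0.39] T [-0.011  0.045  0.008] w 0.0051 59.65295351683835
z axis [ 0. -0. -1.] y yaw 114.69 to target tool [ 0.0004  0.0011 -0.    ]
```

```bash
python3 -m inch '[[1,0.0003,0.0008,0.0008,0,0,0],[1,0,0,0,0,0,0],[1,0,0,0,0,0,0]]'; python3 -m inch '[[1,0,0,0.0007,0,0,0],[1,0,0,0,0,0,0],[1,0,0,0,0,0,0]]';python3 -m inch '[[1,0,0,0.0006,0,0,0],[1,0,0,0,0,0,0],[1,0,0,0,0,0,0]]'
```

```text
time: 7.72
position: [0.4498, -0.3634, 0.0435]
tool_rot: [-0.214, 0.977, -0.0, -0.0]
contact_force: [0.1, 0.2, -0.3]
gripper_width: 0.005
gripper_force: 59.7
time: 8.1
position: [0.4498, -0.3635, 0.0428]
tool_rot: [-0.214, 0.977, 0.0, -0.0]
contact_force: [1.1, -0.2, -0.9]
gripper_width: 0.0049
gripper_force: 59.7
time: 8.48
position: [0.4498, -0.3635, 0.0422]
tool_rot: [-0.214, 0.977, -0.0, 0.0]
contact_force: [-0.4, 0.2, 0.1]
gripper_width: 0.0051
gripper_force: 59.7
```

```bash
python3 -m inch '[[1,0,0,0.0005,0,0,0],[1,0,0,0,0,0,0],[1,0,0,0,0,0,0]]'; python3 -m inch '[[1,0,0,0.0004,0,0,0],[1,0,0,0,0,0,0],[1,0,0,0,0,0,0]]'
```

```text
time: 8.85
position: [0.4498, -0.3634, 0.0417]
tool_rot: [-0.214, 0.977, -0.0, 0.0]
contact_force: [0.3, -1.1, 0.1]
gripper_width: 0.0052
gripper_force: 59.7
time: 9.22
position: [0.4499, -0.3635, 0.0415]
tool_rot: [-0.214, 0.977, -0.0, 0.0]
contact_force: [-0.6, 0.9, 2.0]
gripper_width: 0.0047
gripper_force: 60.1
```

Contact at 2 N. Releasing in small steps, then lifting.

```bash
python3 -m inch '[[0.75,0,0,0,0,0,0],[0.6,0,0,0,0,0,0],[0.4,0,0,0,0,0,0],[0.2,0,0,0,0,0,0],[0,0,0,0,0,0,0],[0,0,0,0,0,0,0],[0,0,0,-0.006,0,0,0],[0,0,0,-0.01,0,0,0],[0,0,0,-0.03,0,0,0],[0,0,0,-0.04,0,0,0],[0,0,0,-0.04,0,0,0],[0,0,0,0,0,0,0]]'
python3 st.py .603 -.313
python3 -c "
from h import *
s=vision.capture('scene');crop(s,190,170,340,290,5,'pics/c7.png')"
```

```text
time: 10.72
position: [0.4519, -0.3647, 0.1723]
tool_rot: [-0.214, 0.977, -0.003, 0.004]
contact_force: [-0.2, -0.1, -1.2]
gripper_width: 0.0427
gripper_force: 0.0
t 10.725 p [ 0.4519 -0.3647  0.1723] q6 -0.74 F [-0.24 -0.11 -1.19] T [ 0.046  0.066 -0.04 ] w 0.0427 0.0
z axis [ 0.008 -0.005 -1.   ] y yaw 114.72 to target tool [-0.1588 -0.0162  0.001 ]
```

View pics/c7.png

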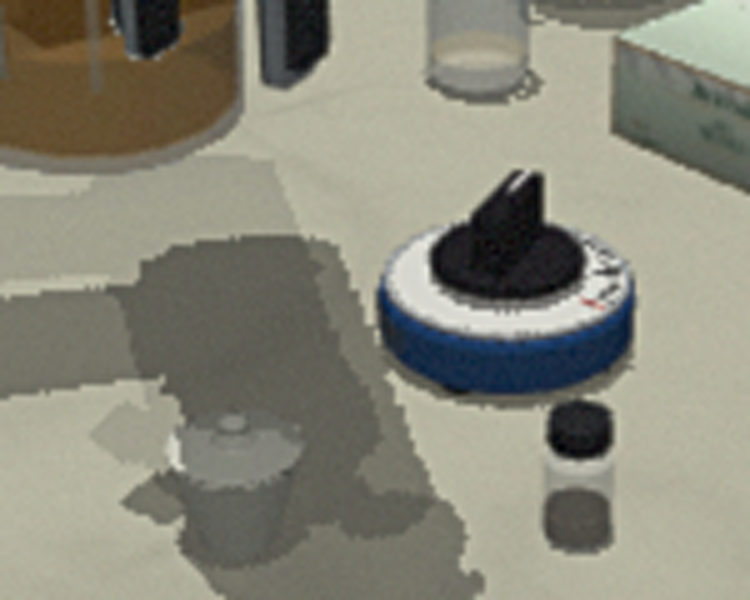

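The lid sits level and centred on the crucible: plate at crop x 168-302, knob at (233,423). Next is the dial: hover first, then lower around the bar.

```bash
python3 -m inch '[[0.1,-0.0315,-0.0033,0,0,0,-2],[0.1,-0.0315,-0.0033,0,0,0,0],[0.1,-0.0315,-0.0033,0,0,0,0],[0.1,-0.0315,-0.0033,0,0,0,0],[0.1,-0.0315,-0.0033,0,0,0,0],[0.1,0,0,0.04,0,0,0],[0.1,0,0,0.04,0,0,0],[0.1,0,0,0,0,0,0],[0.1,0,0,0,0,0,0]]'
python3 st.py .602 -.314
python3 -c "
from h import *
s=vision.capture('scene');crop(s,240,140,340,260,5,'pics/c8.png')
o=bot.get_obs();p=o['position'];print((pix('scene',p)-[240,140])*5)
print((pix('scene',np.array([.6029,-.3134,.0655]))-[240,140])*5)"
```

```text
time: 11.9
position: [0.599, -0.309, 0.0884]
tool_rot: [-0.231, 0.973, -0.001, 0.0]
contact_force: [0.6, 0.1, 0.6]
gripper_width: 0.0383
gripper_force: 0.0
t 11.9 p [ 0.599  -0.309   0.0884] q6 -0.869 F [0.56 0.08 0.56] T [ 0.026 -0.034  0.086] w 0.0383 0.0
z axis [ 0.001 -0.001 -1.   ] y yaw 116.71 to target tool [-0.0004 -0.0058  0.    ]
[237.95637222 282.5446584 ]
[251.65159841 341.09199683]
```

View pics/c8.png

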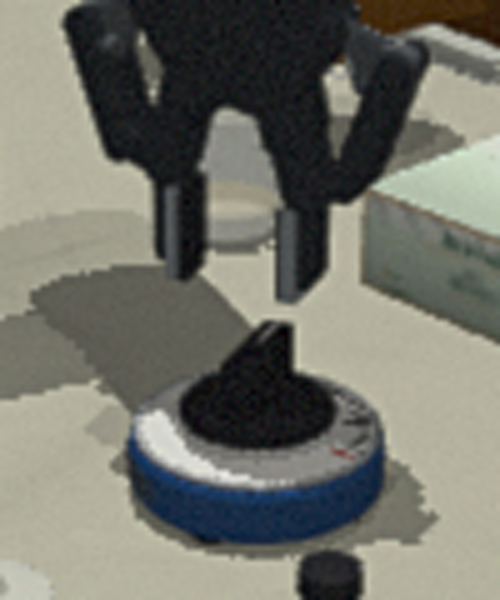

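The fingers (tips at crop (185,275) and (290,300)) are about 6 mm off the bar (top at about (258,345)), which agrees with the state. I'll correct that, lower and close.

```bash
python3 -m inch '[[0.1,-0.0004,-0.0058,0,0,0,0],[0.1,0,0,0.015,0,0,0],[0.1,0,0,0.015,0,0,0],[0.1,0,0,0.01,0,0,0],[0.1,0,0,0.003,0,0,0],[0.1,0,0,0,0,0,0]]'
python3 st.py .602 -.314
python3 -m inch '[[0.3,0,0,0,0,0,0],[0.5,0,0,0,0,0,0],[0.6,0,0,0,0,0,0],[0.7,0,0,0,0,0,0],[0.8,0,0,0,0,0,0],[1,0,0,0,0,0,0],[1,0,0,0,0,0,0],[1,0,0,0,0,0,0]]'
python3 st.py .602 -.314
```

```text
time: 12.7
position: [0.6013, -0.3135, 0.044]
tool_rot: [-0.231, 0.973, 0.0, -0.0]
contact_force: [0.1, -0.6, 0.2]
gripper_width: 0.0384
gripper_force: 0.0
t 12.7 p [ 0.6013 -0.3135  0.044 ] q6 -0.862 F [ 0.15 -0.58  0.15] T [ 0.034 -0.014  0.005] w 0.0384 0.0
z axis [-0. -0. -1.] y yaw 116.69 to target tool [-0.0004 -0.0008 -0.    ]
time: 13.7
position: [0.6015, -0.3137, 0.0446]
tool_rot: [-0.231, 0.973, -0.0, 0.0]
contact_force: [-0.2, -0.4, 2.5]
gripper_width: 0.0124
gripper_force: 61.2
t 13.7 p [ 0.6015 -0.3137  0.0446] q6 -0.862 F [-0.15 -0.44  2.47] T [-0.313 -0.126  0.024] w 0.0124 61.19383692741394
z axis [ 0.001 -0.    -1.   ] y yaw 116.69 to target tool [-0.0003 -0.0005  0.    ]
```

Gripped. Now I'll press down step by step.

```bash
python3 -m inch '[[1,0,0,0.0007,0,0,0],[1,0,0,0,0,0,0]]'; python3 -m inch '[[1,0,0,0.0005,0,0,0],[1,0,0,0,0,0,0]]'; python3 -m inch '[[1,0,0,0.0005,0,0,0],[1,0,0,0,0,0,0]]'
```

```text
time: 13.95
position: [0.6016, -0.3137, 0.0442]
tool_rot: [-0.231, 0.973, -0.0, 0.0]
contact_force: [0.1, -1.3, 4.4]
gripper_width: 0.0124
gripper_force: 61.5
time: 14.2
position: [0.6016, -0.3137, 0.0438]
tool_rot: [-0.231, 0.973, -0.0, 0.0]
contact_force: [-0.8, 0.3, 4.9]
gripper_width: 0.0127
gripper_force: 61.7
time: 14.45
position: [0.6016, -0.3137, 0.0436]
tool_rot: [-0.231, 0.973, -0.0, 0.0]
contact_force: [-0.2, 0.6, 7.4]
gripper_width: 0.0129
gripper_force: 61.9
```

```bash
python3 -m inch '[[1,0,0,0.0008,0,0,0],[1,0,0,0,0,0,0],[1,0,0,0,0,0,0]]'; python3 -m inch '[[1,0,0,0.0004,0,0,0],[1,0,0,0,0,0,0],[1,0,0,0,0,0,0]]'; for i in 1 2; do python3 st.py .602 -.314|head -1;done
```

```text
time: 14.82
position: [0.6016, -0.3137, 0.0432]
tool_rot: [-0.231, 0.973, -0.0, 0.0]
contact_force: [-1.1, 1.2, 8.5]
gripper_width: 0.0126
gripper_force: 62.2
time: 15.2
position: [0.6016, -0.3137, 0.0431]
tool_rot: [-0.231, 0.973, -0.0, 0.0]
contact_force: [-2.1, -0.6, 8.5]
gripper_width: 0.0125
gripper_force: 62.3
t 15.2 p [ 0.6016 -0.3137  0.0431] q6 -0.862 F [-2.06 -0.61  8.54] T [ 0.132  0.457 -0.056] w 0.0125 62.33597159385681
t 15.2 p [ 0.6016 -0.3137  0.0431] q6 -0.862 F [-2.06 -0.61  8.54] T [ 0.132  0.457 -0.056] w 0.0125 62.33597159385681
```

```bash
python3 -m inch '[[1,0,0,0.0006,0,0,0],[1,0,0,0,0,0,0],[1,0,0,0,0,0,0]]'; python3 -m inch '[[1,0,0,0,0,0,2],[1,0,0,0,0,0,3],[1,0,0,0,0,0,3],[1,0,0,0,0,0,3],[1,0,0,0,0,0,3],[1,0,0,0,0,0,0]]';  python3 st.py .602 -.314
```

```text
time: 15.58
position: [0.6016, -0.3137, 0.0428]
tool_rot: [-0.231, 0.973, -0.001, 0.0]
contact_force: [-2.8, 0.4, 10.6]
gripper_width: 0.0126
gripper_force: 62.5
time: 16.32
position: [0.6013, -0.3131, 0.0427]
tool_rot: [-0.111, 0.994, -0.0, 0.0]
contact_force: [-2.8, 2.2, 11.2]
gripper_width: 0.013
gripper_force: 62.6
t 16.325 p [ 0.6013 -0.3131  0.0427] q6 -1.107 F [-2.77  2.19 11.24] T [0.748 0.708 0.095] w 0.013 62.61683106422424
z axis [ 0. -0. -1.] y yaw 102.73 to target tool [-0.0005 -0.001   0.    ]
```

```bash
python3 -m inch '[[1,0,0,0,0,0,4],[1,0,0,0,0,0,4],[1,0,0,0,0,0,4],[1,0,0,0,0,0,4],[1,0,0,0,0,0,4],[1,0,0,0,0,0,4],[1,0,0,0,0,0,4],[1,0,0,0,0,0,0]]';  python3 st.py .602 -.314
cat > red.py <<'E'
from h import *
s0=cv2.imread("pics/scene0.png");s=vision.capture("scene")
def red(i):
    i=i[205:260,255:330].astype(int);m=(i[...,2]-np.maximum(i[...,1],i[...,0])>25).astype(np.uint8)
    y,x=np.nonzero(m);return len(x),(x.mean()+255,y.mean()+205) if len(x) else None
def blue(i):
    i=i[200:260,255:330].astype(int);m=(i[...,0]-i[...,2]>35);y,x=np.nonzero(m);return len(x),x.min()+255,x.max()+255,y.max()+200
print(red(s0),red(s),blue(s0),blue(s));crop(s,240,140,340,260,5,'pics/c9.png')
E
python3 red.py
```

```text
time: 17.32
position: [0.6015, -0.3122, 0.0426]
tool_rot: [0.133, 0.991, 0.0, 0.0]
contact_force: [-1.2, 4.8, 11.8]
gripper_width: 0.0127
gripper_force: 62.7
t 17.325 p [ 0.6015 -0.3122  0.0426] q6 -1.596 F [-1.19  4.82 11.79] T [1.564 0.596 0.055] w 0.0127 62.67454147338867
z axis [ 0.     0.001 -1.   ] y yaw 74.73 to target tool [-0.0009 -0.0016 -0.    ]
(6, (np.float64(308.1666666666667), np.float64(230.33333333333334))) (5, (np.float64(307.0), np.float64(230.4))) (462, np.int64(266), np.int64(316), np.int64(247)) (446, np.int64(266), np.int64(315), np.int64(247))
```

```bash
python3 -m inch '[[1,0.0003,0.001,0,0,0,0],[1,0,0,0,0,0,0]]'; python3 -m inch '[[1,0,0,0,0,0,3],[1,0,0,0,0,0,4],[1,0,0,0,0,0,4],[1,0,0,0,0,0,4],[1,0,0,0,0,0,4],[1,0,0,0,0,0,4],[1,0,0,0,0,0,0]]';  python3 st.py .602 -.314;python3 red.py
```

```text
time: 17.62
position: [0.6015, -0.3121, 0.0427]
tool_rot: [0.133, 0.991, -0.0, 0.0]
contact_force: [-2.3, 3.3, 10.4]
gripper_width: 0.0127
gripper_force: 62.6
time: 18.5
position: [0.602, -0.3111, 0.0427]
tool_rot: [0.328, 0.945, 0.001, 0.001]
contact_force: [-0.6, 5.1, 10.6]
gripper_width: 0.0128
gripper_force: 62.6
t 18.5 p [ 0.602  -0.3111  0.0427] q6 -1.998 F [-0.65  5.15 10.56] T [1.596 0.338 0.026] w 0.0128 62.620625495910645
z axis [ 0.001  0.001 -1.   ] y yaw 51.74 to target tool [-0.0018 -0.0023 -0.    ]
(6, (np.float64(308.1666666666667), np.float64(230.33333333333334))) (5, (np.float64(307.0), np.float64(230.4))) (462, np.int64(266), np.int64(316), np.int64(247)) (441, np.int64(266), np.int64(315), np.int64(247))
```

```bash
python3 -m inch '[[1,0.0009,0.0012,0,0,0,0],[1,0,0,0,0,0,4],[1,0,0,0,0,0,4],[1,0,0,0,0,0,4],[1,0,0,0,0,0,4],[1,0,0,0,0,0,4],[1,0,0,0,0,0,0]]';  python3 st.py .602 -.314;python3 red.py
```

```text
time: 19.42
position: [0.6027, -0.3104, 0.0428]
tool_rot: [0.487, 0.874, 0.0, 0.001]
contact_force: [-0.3, 3.0, 9.6]
gripper_width: 0.0126
gripper_force: 62.5
t 19.425 p [ 0.6027 -0.3104  0.0428] q6 -2.35 F [-0.34  2.98  9.61] T [0.895 0.068 0.05 ] w 0.0126 62.48521685600281
z axis [ 0.003 -0.001 -1.   ] y yaw 31.74 to target tool [-0.0027 -0.0025  0.    ]
(6, (np.float64(308.1666666666667), np.float64(230.33333333333334))) (5, (np.float64(307.0), np.float64(230.4))) (462, np.int64(266), np.int64(316), np.int64(247)) (443, np.int64(266), np.int64(315), np.int64(247))
```

```bash
python3 -m inch '[[1,0.0004,0.0003,0.0002,0,0,4],[1,0,0,0,0,0,4],[1,0,0,0,0,0,4],[1,0,0,0,0,0,4],[1,0,0,0,0,0,0]]';  python3 st.py .602 -.314;python3 -m inch '[[1,0,0,0,0,0,2],[1,0,0,0,0,0,2],[1,0,0,0,0,0,0]]';python3 st.py .602 -.314;python3 red.py
```

```text
time: 20.1
position: [0.6034, -0.3101, 0.0429]
tool_rot: [0.604, 0.797, 0.001, 0.002]
contact_force: [0.9, 3.2, 10.0]
gripper_width: 0.0128
gripper_force: 62.5
t 20.1 p [ 0.6034 -0.3101  0.0429] q6 -2.63 F [0.9  3.2  9.97] T [ 0.815 -0.177  0.065] w 0.0128 62.465654611587524
z axis [ 0.004 -0.001 -1.   ] y yaw 15.76 to target tool [-0.0034 -0.0024 -0.    ]
time: 20.48
position: [0.6036, -0.31, 0.0429]
tool_rot: [0.631, 0.776, 0.001, 0.002]
contact_force: [1.2, 3.2, 9.7]
gripper_width: 0.0129
gripper_force: 62.5
t 20.475 p [ 0.6036 -0.31    0.0429] q6 -2.699 F [1.19 3.24 9.69] T [ 0.882 -0.213  0.072] w 0.0129 62.47615098953247
z axis [ 0.005 -0.001 -1.   ] y yaw 11.78 to target tool [-0.0036 -0.0023 -0.    ]
(6, (np.float64(308.1666666666667), np.float64(230.33333333333334))) (5, (np.float64(307.0), np.float64(230.4))) (462, np.int64(266), np.int64(316), np.int64(247)) (444, np.int64(266), np.int64(315), np.int64(247))
```

View pics/c9.png

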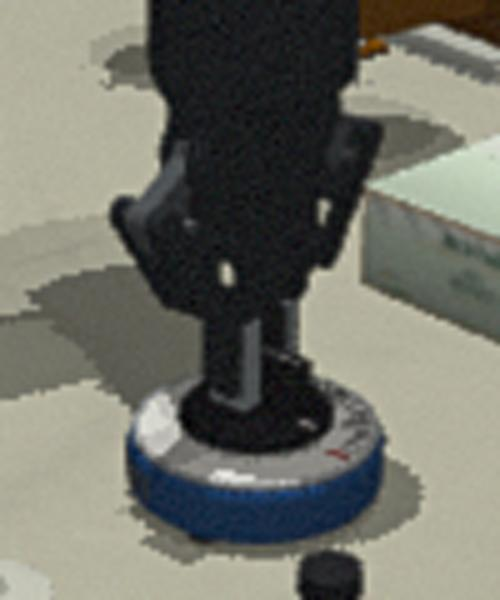

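The crop shows the case unmoved, the red mark at (338,455) and a white pointer spot on the skirt at about (305,424), with the axis at about (257,408). I'll check the pointer angle against the red mark.

```bash
python3 -c "
from h import *
f=lambda x,y,z:ray('scene',240+x/5-.4,140+y/5-.4,z)
c=f(257,408,.039);d0=f(257,434,.03)
s=cv2.imread('pics/c9.png')
for n,q in(('spot',f(305,424,.039)-c),('red',f(338,455,.03)-c)):print(n,np.hypot(q[0],q[1]),np.degrees(np.arctan2(q[1],q[0])))
"
```

```text
spot 0.021863706765036354 -72.21465097860683
red 0.03637991498461272 -70.98499122753856
```

```bash
for i in 1 2 3; do python3 -m inch '[[1,0,0,0,0,0,1],[1,0,0,0,0,0,0]]' >/dev/null; python3 st.py .602 -.314|sed 's/q6/\nq6/'|tail -2;done; python3 red.py
```

```text
q6 -2.716 F [0.4  2.32 9.69] T [ 0.891 -0.305  0.155] w 0.013 62.48328924179077
z axis [ 0.005 -0.001 -1.   ] y yaw 10.8 to target tool [-0.0036 -0.0023 -0.    ]
q6 -2.734 F [0.8  2.77 9.75] T [ 0.95  -0.361  0.154] w 0.0124 62.48862147331238
z axis [ 0.005 -0.001 -1.   ] y yaw 9.8 to target tool [-0.0037 -0.0023 -0.    ]
q6 -2.751 F [ 2.77  3.39 10.32] T [ 0.873 -0.333  0.121] w 0.0132 62.486572265625
z axis [ 0.005 -0.001 -1.   ] y yaw 8.8 to target tool [-0.0037 -0.0023 -0.    ]
(6, (np.float64(308.1666666666667), np.float64(230.33333333333334))) (5, (np.float64(307.0), np.float64(230.4))) (462, np.int64(266), np.int64(316), np.int64(247)) (442, np.int64(266), np.int64(315), np.int64(247))
```

```bash
for i in 1 2 3; do python3 -m inch '[[1,0,0,0,0,0,1],[1,0,0,0,0,0,0]]' >/dev/null; python3 st.py .602 -.314|sed 's/q6/\nq6/'|tail -2;done; python3 red.py
```

```text
q6 -2.769 F [ 0.96  2.71 10.03] T [ 0.91  -0.383  0.166] w 0.0127 62.48223423957825
z axis [ 0.005 -0.001 -1.   ] y yaw 7.8 to target tool [-0.0037 -0.0023 -0.    ]
q6 -2.786 F [0.49 3.12 9.07] T [ 0.869 -0.392  0.169] w 0.0126 62.475993633270264
z axis [ 0.005 -0.001 -1.   ] y yaw 6.8 to target tool [-0.0038 -0.0022 -0.    ]
q6 -2.804 F [0.79 3.16 9.77] T [ 0.697 -0.308  0.199] w 0.0128 62.46949553489685
z axis [ 0.005 -0.002 -1.   ] y yaw 5.8 to target tool [-0.0036 -0.0021 -0.    ]
(6, (np.float64(308.1666666666667), np.float64(230.33333333333334))) (5, (np.float64(307.0), np.float64(230.6))) (462, np.int64(266), np.int64(316), np.int64(247)) (441, np.int64(266), np.int64(315), np.int64(247))
```

```bash
cat > cmp.py <<'E'
from h import *
for f in("c8","c9"):
    i=cv2.imread(f"pics/{f}.png").astype(float)
    r=np.clip(i[...,2]-np.maximum(i[...,1],i[...,0])-12,0,None);r[:430]=0;r[480:]=0;r[:,:315]=0;r[:,365:]=0
    y,x=np.mgrid[:r.shape[0],:r.shape[1]];print(f,"red",(x*r).sum()/r.sum(),(y*r).sum()/r.sum(),r.sum())
    g=i.mean(2);m=(g<55).astype(np.uint8);m[:360]=0;m[460:]=0
    n,l,st,_=cv2.connectedComponentsWithStats(m);k=1+np.argmax(st[1:,4]);print("skirt box",st[k])
g=cv2.cvtColor(vision.capture("scene"),cv2.COLOR_BGR2GRAY)
print(g[214:234,286:316])
E
python3 cmp.py
```

```text
c8 red 342.00574518418387 453.378844204123 2959.0
skirt box [  180   360   156    89 10738]
c9 red 336.3338200934579 454.80841121495325 3424.0
skirt box [  179   360   155    94 10484]
[[ 23  36  78  83  77  36  22  15  23  15  33  28  21  23  22  77 187 185
  184 180 180 183 178 177 176 178 176 178 178 176]
 [ 19  41  78  80  77  37  10  19  22  17   8  20  12  16  17  35  94 122
  155 153 180 184 181 180 179 178 177 176 180 178]
 [ 21  36  83  80  75  43  18   7  26  25  17  22  28  21  15  32  73 105
   81  94 116 159 179 180 180 180 179 177 179 176]
 [ 22  38  78  78  79  34  25  22  29  16  22  28  17  13  19  20  34  69
  110 104  70  97 117 159 182 183 182 181 180 179]
 [ 17  38  79  78  75  39   9  25  18  17  13  21  15  16  12  18  14  28
   57  78 101  69  73 100 126 155 180 180 181 179]
 [ 51  53  79  81  80  38  20  13  13  14  22  17  22  21  26  24  15  18
   16  41  48  72 103  87  97 105 139 179 178 179]
 [ 81  79  80  81  76  38  24   6  23  20  20  26   8   9  25  26  19  15
   19  31  71 109  88  88 133 129 111 145 179 180]
 [ 47  68  78  54  28  22  22  18  16  1
[... 885 characters left out ...]
 18  17  19  25  46  88
  140 145 143 138 137 115 111 133 115 135 106  72]
 [  3  20   9  12  13  17  11  16  20  15  22  24  20  29  53  77 122 137
  143 136 137 141 143 133 104 113 109 110  96  48]
 [ 52  39  39  37  31  39  39  28  38  47  53  70  78  96 114 119 140 139
  119  78  74 112 108 104  89 135 117  95  70  46]
 [114 114 117 113 101 116 114  99 116 116 116 117 141 139 139 140 139 137
  136 133 111  92  84  97 135 124  98  70  48  36]
 [136 139 134 118 138 141 142 138 139 138 138 141 139 139 138 136 140 138
  140 140 140 136 134  87 113 100  67  47  36  40]
 [144 133 135 133 135 137 139 137 142 139 139 136 136 136 138 140 141 141
  139 139 136 109 107 101  87  62  43  39  40  35]]
```

```bash
python3 -c "
from h import *
f=lambda x,y,z:ray('scene',x,y,z)
c0=np.array([.6029,-.3134,0]);b=f(291,221.2,.039)-np.array([.6029,-.3134,.039]);print('bias',b)
for z in(.039,.045,.0635):
  q=f(300.4,224.8,z)-b-c0;print('spot z',z,np.hypot(q[0],q[1]),np.degrees(np.arctan2(q[1],q[0])))
q=f(336.3/5+239.6,454.8/5+139.6,.03)-b-c0;print('red now',np.hypot(q[0],q[1]),np.degrees(np.arctan2(q[1],q[0])))
q=f(342/5+239.6,453.4/5+139.6,.03)-b-c0;print('red before',np.hypot(q[0],q[1]),np.degrees(np.arctan2(q[1],q[0])))
"
```

```text
bias [-2.71745269e-04 -2.94608617e-03 -2.08166817e-17]
spot z 0.039 0.02246451277234414 -76.13037649929456
spot z 0.045 0.03025153891520997 -93.09210757853315
spot z 0.0635 0.060734708221059204 -112.5254562849417
red now 0.035774807443635925 -71.35324763421804
red before 0.037040371202544935 -68.04855209231398
```

The pointer is about 5-6 deg past the red mark, which agrees between the tool yaw and the image. The case has turned about 4 deg in all (about 3 mm at the edge), so it is still safe. Now I'll turn back.

```bash
python3 -m inch '[[1,0,0,0.0004,0,0,-1],[1,0,0,0,0,0,-2],[1,0,0,0,0,0,-4],[1,0,0,0,0,0,-4],[1,0,0,0,0,0,-4],[1,0,0,0,0,0,-4],[1,0,0,0,0,0,-4],[1,0,0,0,0,0,0]]';  python3 st.py .602 -.314;python3 red.py;python3 cmp.py|grep red
```

```text
time: 23.18
position: [0.6027, -0.3106, 0.0427]
tool_rot: [0.509, 0.861, 0.0, 0.002]
contact_force: [-0.7, 2.3, 10.7]
gripper_width: 0.0128
gripper_force: 62.6
t 23.175 p [ 0.6027 -0.3106  0.0427] q6 -2.402 F [-0.67  2.3  10.66] T [ 0.403  0.236 -0.012] w 0.0128 62.6286506652832
z axis [ 0.003 -0.001 -1.   ] y yaw 28.76 to target tool [-0.0027 -0.0023  0.    ]
(6, (np.float64(308.1666666666667), np.float64(230.33333333333334))) (5, (np.float64(307.0), np.float64(230.6))) (462, np.int64(266), np.int64(316), np.int64(247)) (446, np.int64(266), np.int64(315), np.int64(247))
c8 red 342.00574518418387 453.378844204123 2959.0
c9 red 337.2354064375341 455.02318603382435 3666.0
```

Good. Continuing back, 58 deg to go. I'll take about 40 now with a little lateral relief.

```bash
python3 -m inch '[[1,0.0003,0.0004,0.0001,0,0,-3],[1,0,0,0,0,0,-4],[1,0,0,0,0,0,-4],[1,0,0,0,0,0,-4],[1,0,0,0,0,0,-4],[1,0,0,0,0,0,-4],[1,0,0,0,0,0,0]]';  python3 st.py .602 -.314;python3 -m inch '[[1,0,0,0,0,0,-3],[1,0,0,0,0,0,-4],[1,0,0,0,0,0,-4],[1,0,0,0,0,0,-4],[1,0,0,0,0,0,-3],[1,0,0,0,0,0,0]]';  python3 st.py .602 -.314;python3 red.py;python3 cmp.py|grep red
```

```text
time: 24.15
position: [0.6019, -0.3112, 0.0426]
tool_rot: [0.328, 0.945, -0.001, 0.001]
contact_force: [-1.8, -2.1, 11.1]
gripper_width: 0.0128
gripper_force: 62.7
t 24.15 p [ 0.6019 -0.3112  0.0426] q6 -2.002 F [-1.76 -2.1  11.08] T [-0.542  0.811 -0.001] w 0.0128 62.674970626831055
z axis [ 0.001 -0.002 -1.   ] y yaw 51.74 to target tool [-0.0019 -0.0021  0.    ]
time: 24.9
position: [0.6015, -0.3119, 0.0426]
tool_rot: [0.176, 0.984, -0.001, 0.001]
contact_force: [-3.3, -4.3, 11.4]
gripper_width: 0.0126
gripper_force: 62.7
t 24.9 p [ 0.6015 -0.3119  0.0426] q6 -1.688 F [-3.3  -4.33 11.35] T [-1.23   1.023 -0.034] w 0.0126 62.65305519104004
z axis [ 0.001 -0.003 -1.   ] y yaw 69.71 to target tool [-0.0012 -0.0018  0.    ]
(6, (np.float64(308.1666666666667), np.float64(230.33333333333334))) (5, (np.float64(307.0), np.float64(230.6))) (462, np.int64(266), np.int64(316), np.int64(247)) (449, np.int64(266), np.int64(315), np.int64(247))
c8 red 342.00574518418387 453.378844204123 2959.0
c9 red 336.9108280254777 454.85599556909443 3611.0
```

```bash
python3 -m inch '[[1,0.0004,-0.0012,0,0,0,0],[1,0,0,0,0,0,-3],[1,0,0,0,0,0,-4],[1,0,0,0,0,0,-4],[1,0,0,0,0,0,-4],[1,0,0,0,0,0,-2],[1,0,0,0,0,0,0],[1,0,0,0,0,0,0]]';  python3 st.py .602 -.314;python3 red.py;python3 cmp.py|grep red
```

```text
time: 26.0
position: [0.6013, -0.3127, 0.0427]
tool_rot: [0.029, 1.0, -0.001, 0.001]
contact_force: [-2.5, -3.0, 11.3]
gripper_width: 0.0129
gripper_force: 62.6
t 26.0 p [ 0.6013 -0.3127  0.0427] q6 -1.39 F [-2.54 -3.02 11.29] T [-1.11   0.762 -0.02 ] w 0.0129 62.597622871398926
z axis [ 0.002 -0.003 -1.   ] y yaw 86.71 to target tool [-0.0008 -0.0012  0.    ]
(6, (np.float64(308.1666666666667), np.float64(230.33333333333334))) (5, (np.float64(307.0), np.float64(230.6))) (462, np.int64(266), np.int64(316), np.int64(247)) (449, np.int64(266), np.int64(315), np.int64(247))
c8 red 342.00574518418387 453.378844204123 2959.0
c9 red 336.5330697340043 454.8454349388929 2782.0
```

```bash
python3 -m inch '[[1,0,0,-0.001,0,0,0],[1,0,0,-0.001,0,0,0],[1,0,0,0,0,0,0]]'; python3 -m inch '[[0.65,0,0,-0.0005,0,0,0],[0.5,0,0,0,0,0,0],[0.3,0,0,0,0,0,0],[0,0,0,0,0,0,0],[-0.1,0,0,0,0,0,0],[-0.1,0,0,0,0,0,0],[-0.1,0,0,-0.01,0,0,0],[-0.1,0,0,-0.03,0,0,0],[-0.1,0,0,-0.06,0,0,0],[-0.1,0,0,-0.06,0,0,0],[-0.1,0.04,-0.036,0,0,0,0],[-0.1,0.04,-0.036,0,0,0,0],[-0.1,0.04,-0.036,0,0,0,0],[-0.1,0.04,-0.036,0,0,0,0],[-0.1,0.04,-0.036,0,0,0,0],[-0.1,0.04,-0.036,0,0,0,0],[-0.1,0,0,0,0,0,0],[-0.1,0,0,0,0,0,0]]'
python3 - <<'E'
from h import *
t=vision.capture("top");cv2.imwrite("pics/top1.png",t)
for f in("top0","top1"):
    i=cv2.imread(f"pics/{f}.png");c=ray("top",312.1,202.35,.041);print(f)
    g=cv2.cvtColor(i,cv2.COLOR_BGR2GRAY).astype(np.float32)
    # skirt centre
    m=(g<70).astype(np.uint8);m[:175]=0;m[230:]=0;m[:,:285]=0;m[:,345:]=0
    cs=max(cv2.findContours(m,0,2)[0],key=cv2.contourArea);(u,v),r=cv2.minEnclosingCircle(cv2.convexHull(cs));print("skirt",u,v,r)
    c=ray("top",u,v,.041)
    def prof(rads,z,sign):
        a=np.radians(np.arange(-180,180,.5));s=0
        for r in rads:
            P=np.array([pix("top",np.array([c[0]+r*np.cos(q),c[1]+r*np.sin(q),z])) for q in a]).astype(np.float32)
            s=s+cv2.remap(g,P[:,:1],P[:,1:],cv2.INTER_CUBIC)[:,0]
        return np.degrees(a),s/len(rads)
    a,s=prof([.012,.014,.016,.018],.0655,1)
    w=np.clip(s-40,0,None);k=np.argmax(s);sel=abs(a-a[k])<20;print("pointer",a[k],(a*w)[sel].sum()/w[sel].sum(),s[k])
    a,s=prof([.037,.039,.041,.043],.03,-1)
    d=np.array([s[j] if True else 0 for j in range(len(s))]);mins=[(a[j],round(float(s[j]))) for j in range(2,len(s)-2) if s[j]==s[j-4:j+5].min() and -100<a[j]<60];print(mins)
    # red
    red=np.clip(i[...,2].astype(float)-np.maximum(i[...,1],i[...,0])-15,0,None);red[:170]=0;red[235:]=0;red[:,:280]=0;red[:,345:]=0
    y,x=np.mgrid[:420,:560];q=ray("top",(x*red).sum()/red.sum(),(y*red).sum()/red.sum(),.03)-c;print("red",np.hypot(q[0],q[1]),np.degrees(np.arctan2(q[1],q[0])),red.sum())
E
```

```text
time: 26.48
position: [0.6013, -0.3126, 0.0436]
tool_rot: [0.029, 1.0, -0.001, 0.001]
contact_force: [-0.5, -4.3, 5.9]
gripper_width: 0.0125
gripper_force: 61.9
time: 28.72
position: [0.3486, -0.5129, 0.2033]
tool_rot: [0.029, 1.0, -0.0, 0.0]
contact_force: [1.4, 1.7, 0.7]
gripper_width: 0.0471
gripper_force: 0.0
top0
skirt 311.79937744140625 202.28981018066406 15.8154296875
pointer 26.5 27.092950153746774 115.73619Traceback (most recent call last):
  File "<stdin>", line 18, in <module>
  File "<stdin>", line 13, in prof
  File "h.py", line 8, in pix
    c=vision.get_calibration(n);K=np.array(c["intrinsics"]);T=np.linalg.inv(np.array(c["pose"]))
ValueError: time passes only in moves, steps and waits
```

```bash
python3 - <<'E'
import re
s=open("h.py").read().replace("vision.get_calibration(n)","cal(n)").replace("def ray","import functools\ncal=functools.lru_cache(None)(lambda n:vision.get_calibration(n))\ndef ray",1)
open("h.py","w").write(s)
E
cat > ang.py <<'E'
from h import *
import sys
a=np.radians(np.arange(-180,180,.5));D=np.degrees(a)
for f in sys.argv[1:]:
    i=cv2.imread(f"pics/{f}.png");g=cv2.cvtColor(i,cv2.COLOR_BGR2GRAY).astype(np.float32)
    m=(g<70).astype(np.uint8);m[:175]=0;m[230:]=0;m[:,:285]=0;m[:,345:]=0
    cs=max(cv2.findContours(m,0,2)[0],key=cv2.contourArea);(u,v),r=cv2.minEnclosingCircle(cs)
    c=ray("top",u,v,.041);print(f,"skirt",u,v,r,c.round(4))
    def prof(rads,z):
        P=np.array([[pix("top",np.array([c[0]+r*np.cos(q),c[1]+r*np.sin(q),z])) for q in a] for r in rads]).astype(np.float32)
        return cv2.remap(g,P[...,0],P[...,1],cv2.INTER_CUBIC).mean(0)
    s=prof([.012,.014,.016,.018],.0655);w=np.clip(s-45,0,None);k=np.argmax(s);sel=abs(D-D[k])<20
    print("pointer",D[k],((D*w)[sel].sum()/w[sel].sum()).round(2))
    s=prof([.036,.038,.040,.042],.03);print("marks",[(D[j],int(s[j])) for j in range(8,712) if s[j]==s[j-4:j+5].min() and -100<D[j]<60])
    red=np.clip(i[...,2].astype(float)-np.maximum(i[...,1],i[...,0])-15,0,None);red[:170]=0;red[235:]=0;red[:,:280]=0;red[:,345:]=0
    y,x=np.mgrid[:420,:560];q=ray("top",(x*red).sum()/red.sum(),(y*red).sum()/red.sum(),.03)-c;print("red",np.hypot(q[0],q[1]),np.degrees(np.arctan2(q[1],q[0])))
E
python3 ang.py top0 top1
```

```text
top0 skirt 311.79937744140625 202.28981018066406 15.815403938293457 [ 0.603  -0.3129  0.041 ]
pointer 26.5 27.07
marks [(np.float64(-93.0), 170), (np.float64(-71.5), 131), (np.float64(-64.5), 151), (np.float64(-56.5), 152), (np.float64(-50.0), 158), (np.float64(-35.0), 120), (np.float64(-20.0), 149), (np.float64(-12.5), 153), (np.float64(2.0), 120), (np.float64(17.0), 151), (np.float64(24.000000000000004), 153), (np.float64(31.0), 151), (np.float64(39.0), 111), (np.float64(53.0), 170), (np.float64(57.00000000000001), 170)]
red 0.039400511151124334 -71.55316254946669
top1 skirt 311.22796630859375 202.6889190673828 15.826533317565918 [ 0.6023 -0.3118  0.041 ]
pointer -2.5 -2.74
marks [(np.float64(-95.0), 170), (np.float64(-90.0), 170), (np.float64(-74.5), 130), (np.float64(-59.99999999999999), 160), (np.float64(-52.0), 150), (np.float64(-45.5), 151), (np.float64(-38.0), 125), (np.float64(-23.0), 157), (np.float64(-16.0), 154), (np.float64(-1.5000000000000002), 126), (np.float64(6.5), 159), (np.float64(13.0), 153), (np.float64(21.5), 156), (np.float64(35.5), 115), (np.float64(50.5), 171), (np.float64(58.00000000000001), 171)]
red 0.03911765256179863 -74.78846880909916
```

The dial reads five: the pointer is at -2.7 deg and the five mark at -1.5 deg. The case has moved only about 3 deg and 1-2 mm, and the winding passed the red mark. Handing in.

```bash
python3 -c "
from bench import workorder
print(workorder.hand_in())"
```

```text
the job is handed in; nothing more can be done
None
```

The job is handed in, with no verdict returned: the lid sits squarely on the crucible and the timer, wound past the red mark, reads about five minutes with its case moved only 1–2 mm and turned about 3°; I viewed 11 pictures, one over your limit of 10.

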